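Latch the laser enclosure hatch tight

ROBOT

A 6-joint arm with a two-finger parallel gripper is mounted at the origin on the work surface. World frame = base frame: x ahead of the robot, y to its left, z up, the work surface at z = 0. Lengths are in m, angles in rad, forces in N, time in s.
With the tool pointing down it reaches from about 0.25 to 0.775 m from the base axis. Payload 4 kg.
Tool frame: the origin (TCP) lies at the very end of the fingers, on their centre line; the grasp point (between the pads) lies 19 mm behind it; x points along the fingers, y is the direction in which the jaws open and shut, and the axes are right-handed (so a half turn about x gives the same grasp; the last joint's range is limited). The gripper opens to 94 mm and grips with 3 to 60 N. Pads are 16 mm wide; open, the fingers measure 119 mm over their backs; the gripper's body (75 mm by 177 mm) begins 78 mm behind the grasp point.
Start: joints at [-1.444, 0.087, 1.371, -0, 1.684, -0.103], TCP at [0.125, -0.536, 0.206] pointing down, gripper open.
Joint ranges: [-3.1, 3.1], [-0.76, 2.03], [0.27, 2.55], [-1.08, 4.22], [0.17, 2.65], [-2.57, 2.57]. Speed limits (rad/s): [2.79, 2.79, 3.14, 3.14, 3.14, 3.14].

INTERFACE

Orientations are given as [roll, pitch, yaw] about the fixed x, y, z axes, in that order (R = Rz(yaw) Ry(pitch) Rx(roll)).
In Python, from bench import robot gives the robot as it stands.
- The arm moves only by the tool carry_out, never from a script. Its argument "targets" is a list of rows, each a list of 5 numbers: the closure, from 0 (fully open) to 1 (shut), then the shift along the tool's x, y, z in cm, then the turn about the tool's x in degrees. In form: [[fingers, tx, ty, tz, turn], ...]. A call has 1 to 20 rows; each row shifts and turns the commanded pose from where the row before left it, along the tool's axes as they then stand; what a row does not reach is not made up. A row lasts 1/10 s, in which the tool goes at most 50 mm and 8.59 degrees, less where a joint would pass 70% of its speed; a pose out of reach is approached as far as the arm can. A call is refused whole if a number of a shift passes 5 or a number of a turn 8.59, either way. A call with a gripper value outside its range is refused whole. The fingers move at their own pace and stop on an object; the grip force is fixed at half the most. Time passes only in rows, so rows that do not move let the fingers close. It gives the time, the measured TCP pose, the force and the opening at its end, in the units of the state.
- robot.get_obs(): the state, without advancing time (a new reading comes with each control period).
- robot.snapshot(name): name is "side" or "top" or "wrist"; returns a dict with "image" (420x560x3 uint8, red, green, blue), "camera_matrix" (3x3 intrinsics, pixels), "pose" (4x4, takes a point from camera to world coordinates). Camera axes: x right, y up, looking along -z (the intrinsics and any distortion apply to the point x, -y, -z); pixel columns grow to the right and rows downward; lengths in m; the calibration is good to about 2 mm. The wrist camera is an equidistant fisheye: a pixel r from the principal point sees the ray r / f radians off the axis. A picture is of the moment at which its call begins. There is no depth.
- robot.close_job(): hands the job in, once; it reports no verdict.
The state is a dict: "time": time; "joint_positions": joint angles; "qvel": joint speeds; "joint_torque": joint torques, N m; "tool_pos": TCP position; "ee_rot": TCP orientation; "wrist_force": force on the tool from outside, world axes, zero at the start; "wrist_torque": the same for the moment, N m; "width": finger opening in m.
Only numpy, scipy, OpenCV 4.12 (cv2) and the standard library are available. Lean on these libraries where they do the work, as an engineer would, in place of code of your own. Each camera call takes 0.05 s, during which the arm holds its last target. There are 200 camera calls.

TASK

The sloped service hatch of the laser enclosure has been left standing open. Swing it down onto its gasket, then turn the red T-handle latch clockwise all the way, so that the hatch is drawn tight and stays so by itself. Leave the things lying beside the enclosure where they are.

Things in the scene. Friction and masses are not known exactly. Their poses are not given: they have to be found in the camera images.
- enclosure: Grey fixed laser enclosure, 230 (x) x 300 (y) x 200 mm high. Origin: centre of its underside on the table; z up; its low front looks along its own -x. The face under the hatch slopes up from the front to the back at 35 degrees to the horizontal.
- hatch (a joint): Hinge of the hatch, along its upper, far edge. 0 = drawn fully tight, parallel to the 35 degree face; grows in rad as the low free edge lifts (at most 0.8). Balanced: it stays where it is left, and about 2 N at the handle moves it. At 0.035 it meets the springy gasket; let go there unlatched, it stands at about 0.034. Latched it stands below 0.012.
- latch (a joint): Turn of the T-handle in rad: 0 = open, 1.4 = end stop, latched; positive = clockwise seen from outside. Free to about 0.55 (0.1 N m of friction); then, if hatch is below 0.045, its tongue runs under a ramp and draws the hatch in (up to 0.3 N m; let go there it may spring back); beyond 1.25 it stays. Turned past 0.4 with the hatch open, the tongue strikes the frame: turn it back first.
- latch_grip (a point): Centre of the red T-handle's grip bar, on its turning axis, 47 mm above the hatch's outer face. Bar 100 mm long x 14 thick x 22 high (along the axis), on a 30 mm hub. x = along the bar, z = outward along the turning axis, square to the hatch. In the frame of hatch_hinge it lies at (-125, 0, 65) mm. At latch 1.4 the bar lies along that frame's x, at 0 it is 1.4 rad off.
- hatch_hinge (a point): Middle of the hinge line of the white hatch, at its upper far edge; turns with the hatch. x = in the plane of the hatch from free edge to hinge, y = along the hinge line (the enclosure's y), z = outward, square to the hatch. Opening by a is a turn by +a about y. Shut, z leans 35 degrees from vertical towards the enclosure's front.
- hatch_edge (a point): Middle of the low free edge of the hatch, on its outer face. Hatch: 190 mm from hinge to free edge x 220 mm wide x 12 mm thick; this point lies at (-190, 0, 18) mm in the frame of hatch_hinge. A black rubber gasket strip lies on the frame beneath this edge; squeezing it the whole 6 mm takes about 14 N at the edge.
- indicator: Bystander: dial indicator on a black magnetic base, 55 x 50 mm foot, 153 mm tall, standing loose beside the enclosure. Origin at the centre of its foot. Do not disturb.
- module: Bystander: dark laser module, 80 x 38 x 38 mm with a brass nose, lying loose beside the enclosure. Origin at the centre of its underside. Do not disturb.
- driver: Bystander: yellow-handled screwdriver, about 200 mm long, lying loose near the enclosure. Do not disturb.

How it is judged:
On the way, in this order (a step that is already met when the one before it is completed fails the run):
1. the hatch is swung down onto its gasket (value of joint hatch below 0.05 rad), for 0.1 s.
2. the latch is turned home and the hatch drawn tight (value of joint latch above 1.2 rad and value of joint hatch below 0.016 rad), for 0.2 s.
At the end, for the whole second after the job is handed in: The T-handle, released, stands turned to more than 1.2 rad of its 1.4, and the hatch is drawn in on its gasket to less than 0.016 rad; no bystander has moved more than 30 mm (all of step 2); the robot touches nothing.
It fails at once if the indicator is moved more than 30 mm (distance of indicator from where it was at the start of the episode above 0.03 m).
It fails at once if the module is moved more than 30 mm (distance of module from where it was at the start of the episode above 0.03 m).
It fails at once if the driver is moved more than 30 mm (distance of driver from where it was at the start of the episode above 0.03 m).
It also fails if it takes over 45 s, if anything falls off the work surface, if the arm or the gripper's body presses on something with over 40 N, if the wrist force passes 120 N, or if a joint passes its speed limit or range.

## Working session

There is one attempt and no reset: what is moved stays moved. The work goes in short steps, Python scripts to look and compute and a tool call to move; the robot and the scene stay as the last step left them, time stands still between calls to the robot, and variables do not carry over. Pictures are saved under pics/ and viewed, about 8 in all and at most 12, crops included, and the job is handed in when it is done.

Besides the shell and the picture viewer there is one more tool, called after "Call:" by a JSON object that holds its "api" and its "payload". carry_out: Moves the arm, as the interface text tells. Its arguments: {"type":"object","properties":{"targets":{"type":"array","items":{"type":"array","items":{"type":"number"}}}},"required":["targets"]}

```bash
mkdir -p pics; ls
python3 - <<'E'
from bench import robot
import cv2,pickle
for n in("side","top"):
    s=robot.snapshot(n);pickle.dump(s,open(n+"0.pkl","wb"))
    cv2.imwrite(f"pics/{n}0.png",s["image"][:,:,::-1]);print(n,s["camera_matrix"],s["pose"].round(3))
print(robot.get_obs())
E
```

```text
pics
side [[396.35326927   0.         276.59597016]
 [  0.         396.35326927 210.86319226]
 [  0.           0.           1.        ]] [[ 0.995  0.059 -0.081  0.461]
 [-0.1    0.628 -0.772 -0.701]
 [ 0.005  0.776  0.63   0.756]
 [ 0.     0.     0.     1.   ]]
top [[450.31582269   0.         283.26984882]
 [  0.         450.31582269 216.22864779]
 [  0.           0.           1.        ]] [[ 0.028  0.993 -0.118  0.423]
 [-1.     0.03   0.01   0.036]
 [ 0.013  0.118  0.993  1.302]
 [ 0.     0.     0.     1.   ]]
{'time': 0.1, 'joint_positions': array([-1.44410456e+00,  8.78938663e-02,  1.37205368e+00, -2.47555263e-05,
        1.68360049e+00, -1.03052890e-01]), 'qvel': array([-0.0005926 , -0.00098223, -0.00397716,  0.00245809,  0.00136615,
        0.0001124 ]), 'joint_torque': array([ 3.18797720e-03, -3.41249013e+01, -3.03301156e+01,  7.21496134e-02,
        3.03479412e-02, -1.00388243e-04]), 'tool_pos': array([ 0.12520244, -0.53506875,  0.20443932]), 'ee_rot': array([-1.66126732,  1.5688408 ,  1.71006723]), 'wrist_force': array([ 0.59581105,  0.41173182, -1.21675379]), 'wrist_torque': array([-0.02351149, -0.03344491, -0.03742052]), 'width': 0.09376333691816631}
```

View pics/side0.png

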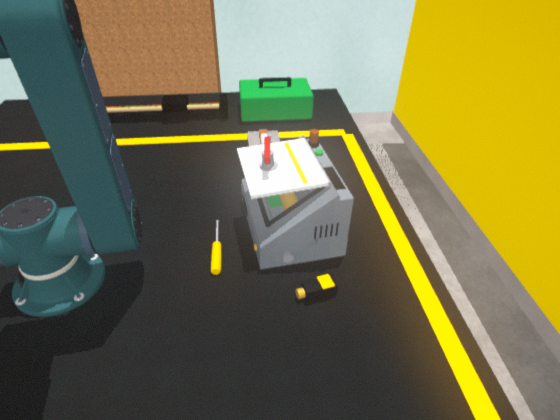

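View pics/top0.png

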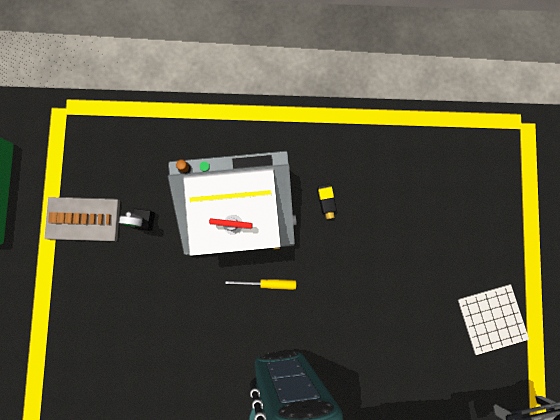

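The side view shows the white hatch as a quad at about (238,152), (308,142), (326,186), (258,192), with the red T-handle near (267,150). In the top view the hatch spans about (183,173)–(280,250) and the red bar runs (210,222)–(252,226). The indicator is near (138,219), the module near (327,203) and the driver near (262,284). Next I'll triangulate the hatch corners and the bar.

```bash
cat > h.py <<'E'
import cv2,numpy as np,pickle
from scipy.spatial.transform import Rotation as Ro
def P(s):
    T=np.linalg.inv(s["pose"]);F=np.diag([1,-1,-1])
    return s["camera_matrix"]@(F@T[:3])
def tri(a,b,pa,pb):
    X=cv2.triangulatePoints(P(a),P(b),np.array(pa,float).T,np.array(pb,float).T);return (X[:3]/X[3]).T
def proj(s,X):
    u=P(s)@np.r_[np.array(X).T,np.ones((1,len(X)))];return (u[:2]/u[2]).T
def masks(s):
    h=cv2.cvtColor(s["image"],cv2.COLOR_RGB2HSV)
    w=cv2.inRange(h,(0,0,200),(180,40,255))
    r=cv2.inRange(h,(0,170,110),(6,255,255))|cv2.inRange(h,(174,170,110),(180,255,255))
    return w,r
def largest(m,roi):
    k=np.zeros_like(m);x0,y0,x1,y1=roi;k[y0:y1,x0:x1]=m[y0:y1,x0:x1]
    k=cv2.morphologyEx(k,cv2.MORPH_CLOSE,np.ones((9,9)))
    return max(cv2.findContours(k,0,2)[0],key=cv2.contourArea)
E
python3 - <<'E'
from h import *
t=pickle.load(open("top0.pkl","rb"));s=pickle.load(open("side0.pkl","rb"))
out={}
for n,c,roi in(("t",t,(160,140,300,270)),("s",s,(225,120,340,210))):
    w,r=masks(c)
    h=cv2.convexHull(largest(w,roi))
    q=cv2.approxPolyN(h,4).reshape(-1,2) if hasattr(cv2,'approxPolyN') else 0
    R=largest(r,roi);print(n,q.tolist(),"red",cv2.minAreaRect(R),cv2.approxPolyDP(R,2,True).reshape(-1,2).tolist())
E
```

```text
t [[280, 246], [190, 255], [183, 177], [273, 169]] red ((230.05487060546875, 223.00608825683594), (42.516143798828125, 5.521576881408691), 6.34019136428833) [[209, 220], [210, 223], [251, 227], [251, 223]]
s [[301, 132], [332, 185], [251, 198], [232, 132]] red ((266.5, 146.5), (19.0, 3.0), 90.0) [[267, 137], [265, 155], [268, 156]]
```

Run:
```python
import cv2
a=cv2.imread("pics/side0.png")[120:280,210:370];b=cv2.imread("pics/top0.png")[140:270,150:310]
a=cv2.resize(a,None,fx=2.5,fy=2.5,interpolation=2);b=cv2.resize(b,None,fx=2.5,fy=2.5,interpolation=2)
b=cv2.copyMakeBorder(b,0,400-b.shape[0],0,0,0)
cv2.imwrite("pics/crop0.png",cv2.hconcat([a,b]))
```

```text
(no output)
```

View pics/crop0.png

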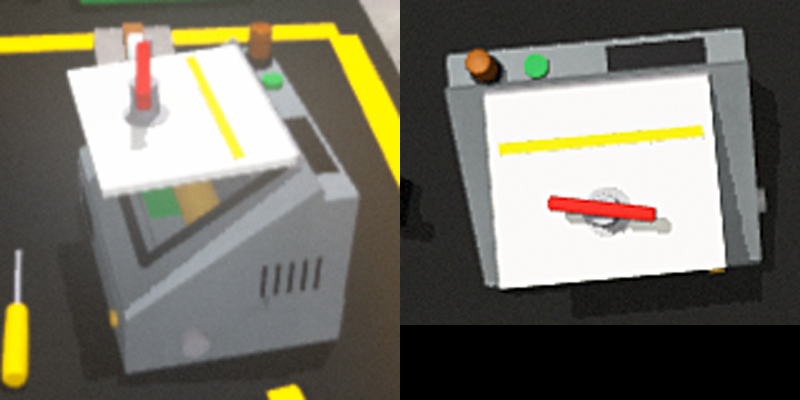

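The crop shows the hatch corners and bar clearly. Side view, full image: free edge (237,149)–(251,195), hinge edge (306,138)–(329,183). Top view: free edge (349,255)–(440,246) minus the crop offset, which the code handles.

Run:
```python
from h import *
t=pickle.load(open("top0.pkl","rb"));s=pickle.load(open("side0.pkl","rb"))
S=np.array([[68,72],[103,188],[298,158],[238,46],[143,43],[144,106]])/2.5+[210,120]
T=np.array([[498-400,288],[325,266],[310,74],[85,95],[149,203],[255,214]])/2.5+[150,140]
X=tri(t,s,T,S);print((X*1000).round(0))
print("reproj",(proj(t,X)-T).round(1).tolist(),(proj(s,X)-S).round(1).tolist())
print("lens",[round(np.linalg.norm(X[i]-X[j]),3) for i,j in((0,1),(1,2),(2,3),(3,0),(4,5))])
y=(X[0]-X[1]+X[3]-X[2])/2;yaw=np.arctan2(-y[0],y[1]);
x=(X[3]-X[0]+X[2]-X[1])/2;e=np.array([np.cos(yaw),np.sin(yaw),0])
print("yaw",yaw,"slope",np.arctan2(x[2],x@e))
R0=Ro.from_euler('z',yaw)
# fit: hinge outer line centre; hatch angle a
from scipy.optimize import least_squares
def mdl(p):
    H=np.array(p[:3]);R=(Ro.from_euler('z',p[3])*Ro.from_euler('y',-np.radians(35)+p[4])).as_matrix()
    l=p[5];c,sn=np.cos(np.pi+l),np.sin(np.pi+l)
    d=Ro.from_euler('z',-p[5]).apply([.05,0,0])
    L=np.array([[-.19,.11,.018],[-.19,-.11,.018],[0,-.11,.018],[0,.11,.018],np.array([-.125,0,.076])-d,np.array([-.125,0,.076])+d])
    return H+L@R.T
L0=-1.4
for l0 in(1.4,-1.4+np.pi, ):
    f=least_squares(lambda p:np.r_[(proj(t,mdl(p))-T).ravel(),(proj(s,mdl(p))-S).ravel()],[*X[2:4].mean(0),yaw,.5,l0])
    print(f.x.round(4),f.cost,f.fun.reshape(-1,2).round(1).tolist())
```

```text
[[452. 250. 206.]
 [479.  31. 209.]
 [666.  51. 216.]
 [640. 270. 217.]
 [530. 195. 267.]
 [523.  98. 253.]]
reproj [[0.0, -0.1], [0.0, -0.1], [-0.0, 0.2], [0.1, -0.6], [0.0, -0.2], [-0.0, 0.0]] [[-0.2, 0.0], [-0.1, 0.0], [0.3, -0.1], [-0.7, 0.1], [-0.2, 0.0], [0.0, -0.0]]
lens [np.float64(0.221), np.float64(0.188), np.float64(0.22), np.float64(0.19), np.float64(0.098)]
yaw 0.12047187057304004 slope 0.0491283533794233
[0.6546 0.1618 0.1963 0.1173 0.5525 1.7639] 12.124027591572522 [[0.6, -0.3], [0.2, 0.4], [-0.6, 0.2], [-0.1, -0.7], [-0.6, -0.3], [0.1, -0.2], [0.1, 0.9], [-0.4, 2.2], [0.4, 0.4], [-0.6, 0.7], [-0.1, 0.2], [-0.3, -3.9]]
[0.6546 0.1618 0.1963 0.1173 0.5525 1.7639] 12.124027591577175 [[0.6, -0.3], [0.2, 0.4], [-0.6, 0.2], [-0.1, -0.7], [-0.6, -0.3], [0.1, -0.2], [0.1, 0.9], [-0.4, 2.2], [0.4, 0.4], [-0.6, 0.7], [-0.1, 0.2], [-0.3, -3.9]]
```

```bash
cat >> h.py <<'E'
H=np.array([.6546,.1618,.1963]);YAW=.1173
def hp(a,L):
    R=(Ro.from_euler('z',YAW)*Ro.from_euler('y',-np.radians(35)+a)).as_matrix();return H+R@np.array(L)
def bar(l):  # unit vec (hatch frame) to -y end
    return -np.array([np.cos(1.4-l),np.sin(1.4-l),0])
def toolR(o): return Ro.from_euler('xyz',o["ee_rot"]).as_matrix()
def delta(o,p,yw=None):
    """tool-axis shift in cm from the measured pose to p, and the turn (deg) to set tool y at world heading yw (mod pi)"""
    R=toolR(o);d=R.T@(np.array(p)-o["tool_pos"])*100
    if yw is None:return d.round(2)
    cur=np.arctan2(R[1,1],R[0,1]);t=(yw-cur+np.pi/2)%np.pi-np.pi/2
    return d.round(2),round(-np.degrees(t),1)   # tool x down: +turn = clockwise from above
E
python3 - <<'E'
from h import *
from bench import robot
o=robot.get_obs();print(toolR(o).round(3))
b=hp(0,bar(0))-hp(0,[0,0,0]);yw=np.arctan2(b[1],b[0]);print("bar heading",np.degrees(yw))
b=hp(0,bar(1.4))-hp(0,[0,0,0]);print("bar heading end",np.degrees(np.arctan2(b[1],b[0])))
for a in(.56,.4,.3,.2,.1,.03,0):print(a,hp(a,[-.17,-.085,.018]).round(3))
p=hp(.56,[-.17,-.085,.018])+[0,0,.06];print(p,delta(o,p,yw))
for l in(0,.4,.8,1.1,1.4):
    print(l,hp(.03,np.array([-.125,0,.065])+.036*bar(l)).round(3))
E
```

```text
[[-0.     0.228 -0.974]
 [ 0.002 -0.974 -0.228]
 [-1.    -0.002 -0.   ]]
bar heading -91.32099349027553
bar heading end -173.27920506311546
0.56 [0.495 0.057 0.206]
0.4 [0.496 0.057 0.178]
0.3 [0.498 0.058 0.161]
0.2 [0.503 0.058 0.145]
0.1 [0.509 0.059 0.129]
0.03 [0.514 0.06  0.118]
0 [0.516 0.06  0.114]
[0.49502532 0.05740742 0.26563336] (array([ -6.01, -49.28, -49.5 ]), np.float64(14.5))
0 [0.514 0.11  0.179]
0.4 [0.503 0.113 0.171]
0.8 [0.493 0.122 0.166]
1.1 [0.488 0.131 0.163]
1.4 [0.486 0.142 0.162]
```

Call:
{"api": "carry_out", "payload": {"targets": [[1,-3,0,0,0],[1,-3,-1,-1,0],[1,-3,-2,-2,0],[1,-3,-3,-3,0],[1,0,-3,-3,0],[1,0,-3,-3,0],[1,0,-3,-3,0],[1,0,-3,-3,0],[1,0,-3,-3,0],[1,0,-3,-3,0],[1,0,-3,-3,0],[1,0,-3,-3,0],[1,0,-3,-3,0],[1,0,-3,-3,0],[1,0,-3,-3,0],[1,0,-3,-3,0],[1,0,-3,-3,0],[1,0,-3,-3,0],[1,0,-3,-3,0],[1,0,-1,-1,0]]}}

```text
time: 2.1
tool_pos: [0.5132, 0.0909, 0.3226]
ee_rot: [-0.47, 1.568, 2.905]
wrist_force: [0.3, -0.5, -0.2]
width: 0.0002
```

Call:
{"api": "carry_out", "payload": {"targets": [[1,0,0,0,-8.3],[1,0,0,0,-8.3],[1,0,0,0,-8.3],[1,0,0,0,-8.3],[1,0,0,0,-8.3],[1,0,0,0,-8.3],[1,0,0,0,-8.3],[1,0,0,0,-8.3],[1,0,0,0,-8.3],[1,0,0,0,-8.3],[1,0,0,0,-8.3],[1,0,0,0,-8.3],[1,0,0,0,-8.3],[1,0,0,0,-8.3],[1,0,0,0,-8.3],[1,0,0,0,-8.3],[1,0,0,0,-8.3],[1,0,0,0,-8.3],[1,0,0,0,-8.3],[1,0,0,0,-8.3]]}}

```text
time: 4.1
tool_pos: [0.512, 0.0871, 0.3241]
ee_rot: [-2.552, 1.57, -2.562]
wrist_force: [0.2, 0.2, -0.3]
width: 0.0005
```

Run:
```python
from h import *
from bench import robot
o=robot.get_obs();print(o["time"],o["tool_pos"].round(4),o["wrist_force"].round(1),o["width"],o["joint_positions"].round(2));print(toolR(o).round(3))
p=hp(.56,[-.17,-.085,.018]);print(delta(o,p,np.radians(88.7)))
s=robot.snapshot("wrist");cv2.imwrite("pics/w1.png",s["image"][:,:,::-1])
```

```text
4.1 [0.512  0.0871 0.3241] [ 0.2  0.2 -0.3] 0.000544166722443702 [ 0.06  0.03  1.2  -0.    1.91 -1.5 ]
[[-0.001  0.009  1.   ]
 [-0.001  1.    -0.009]
 [-1.    -0.001 -0.001]]
(array([11.85, -2.98, -1.65]), np.float64(0.8))
```

View pics/w1.png

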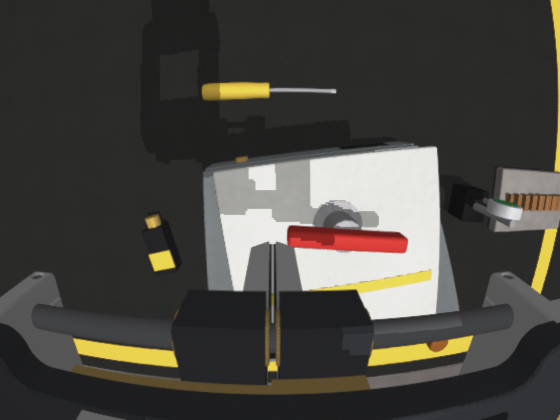

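The wrist view shows the fingertips at (272,245), about level with the bar's -y end at (290,237), with the hatch and its low edge (204–437, 145–170) clear. I'll go down beside the bar and press the hatch down.

Call:
{"api": "carry_out", "payload": {"targets": [[1,0,-3,-1.7,0],[1,4,0,0,0],[1,4,0,0,0],[1,2.5,0,0,0],[1,1.2,0,0,0],[1,1.2,0,0,0],[1,1.2,0,0.1,0],[1,1.2,0,0.1,0],[1,1.2,0,0.2,0]]}}

```text
time: 5.05
tool_pos: [0.5001, 0.0582, 0.1596]
ee_rot: [0.083, 1.568, 0.068]
wrist_force: [1.0, 0.3, 1.3]
width: 0.0003
```

Call:
{"api": "carry_out", "payload": {"targets": [[1,1,0,0.3,0],[1,1,0,0.3,0],[1,0.7,0,0.3,0],[1,0.5,0,0.2,0],[1,0,0,0,0]]}}

```text
time: 5.55
tool_pos: [0.5096, 0.0578, 0.1263]
ee_rot: [-2.927, 1.569, -2.942]
wrist_force: [0.4, 0.1, 0.6]
width: 0.0004
```

Call:
{"api": "carry_out", "payload": {"targets": [[1,0.4,0,0.1,0],[1,0.2,0,0,0],[1,0,0,0,0],[1,0,0,0,0]]}}

```text
time: 5.95
tool_pos: [0.5114, 0.0579, 0.1232]
ee_rot: [-0.028, 1.568, -0.042]
wrist_force: [-2.4, -0.1, 6.6]
width: 0.0006
```

Call:
{"api": "carry_out", "payload": {"targets": [[1,0.2,0,0,0],[1,0,0,0,0],[1,0,0,0,0],[1,0,0,0,0]]}}

```text
time: 6.35
tool_pos: [0.5119, 0.0579, 0.1223]
ee_rot: [0.019, 1.567, 0.004]
wrist_force: [-2.8, -0.1, 9.0]
width: 0.0003
```

Call:
{"api": "carry_out", "payload": {"targets": [[1,-3,0,-0.5,0],[1,-4,0,0,0],[1,-4,0,0,0],[1,0,0,0,0],[1,0,0,0,0]]}}

```text
time: 6.85
tool_pos: [0.5065, 0.0579, 0.2305]
ee_rot: [-0.068, 1.568, -0.082]
wrist_force: [0.3, -0.6, -0.7]
width: 0.0006
```

Run:
```python
from h import *
from bench import robot
o=robot.get_obs();print(o["time"],o["tool_pos"].round(4),o["wrist_force"].round(1));print(toolR(o).round(3))
s=robot.snapshot("top");pickle.dump(s,open("top1.pkl","wb"));im=s["image"][:,:,::-1]
im=cv2.resize(im[130:290,140:330],None,fx=3,fy=3,interpolation=2)
s2=robot.snapshot("side");pickle.dump(s2,open("side1.pkl","wb"))
i2=cv2.resize(s2["image"][120:280,210:330,::-1],None,fx=1.8,fy=3,interpolation=2)
for a in(.03,):
  g=np.array([-.125,0,.076]);X=[hp(a,g+.05*bar(0)),hp(a,g-.05*bar(0)),hp(a,[-.19,-.11,.018]),hp(a,[-.19,.11,.018])]
  T=proj(s,X);print(T.round(1))
  for q in T: cv2.circle(im,tuple(int(v) for v in ((q-[140,130])*3)),2,(255,0,255),-1)
cv2.imwrite("pics/c2.png",cv2.hconcat([im,i2]))
```

```text
6.85 [0.5065 0.0579 0.2305] [ 0.3 -0.6 -0.7]
[[ 0.003  0.015  1.   ]
 [-0.     1.    -0.015]
 [-1.    -0.     0.003]]
[[254.4 234.3]
 [213.8 231.8]
 [279.2 240.4]
 [196.3 247.7]]
```

View pics/c2.png

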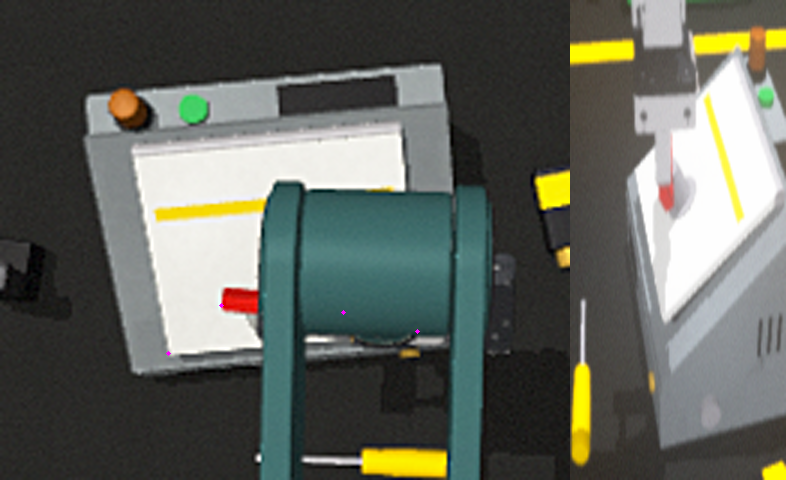

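The hatch is shut, with its free edge at about (168,355) in the crop. The bar's left end is at (222,298), within a few mm of the prediction. Now I'll put the closed fingers on the uphill side of the bar's -y end.

Call:
{"api": "carry_out", "payload": {"targets": [[1,0,2.6,2,0],[1,0,2.6,2,0],[1,3,0,0,0],[1,2.5,0,0,0],[1,0.8,0,0,0],[1,0,0,0,0]]}}

```text
time: 7.55
tool_pos: [0.5449, 0.1091, 0.1631]
ee_rot: [-3.004, 1.564, -3.019]
wrist_force: [0.5, -0.4, -0.0]
width: 0.0005
```

Run:
```python
from h import *
from bench import robot
o=robot.get_obs();print(o["tool_pos"].round(4),o["wrist_force"].round(1))
s=robot.snapshot("wrist");i=s["image"][150:400,180:420,::-1];i=cv2.resize(i,None,fx=2,fy=2)
s=robot.snapshot("side");j=cv2.resize(s["image"][120:220,230:300,::-1],None,fx=4,fy=5,interpolation=2)
cv2.imwrite("pics/w3.png",cv2.hconcat([i,j]))
```

```text
[0.5449 0.1091 0.1631] [ 0.5 -0.4 -0. ]
```

View pics/w3.png

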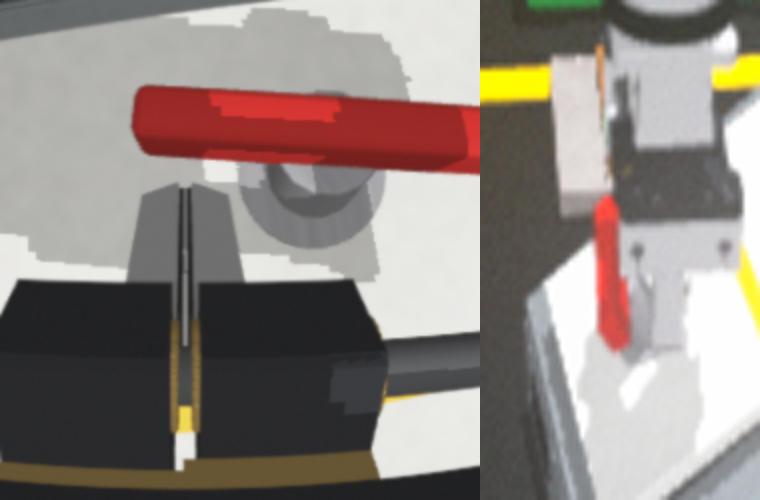

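The fingers stand just uphill of the bar's -y end (tips at (185,190), bar end at (140,120) in the crop). I'll compute the sweep.

```bash
cat >> h.py <<'E'
def pose(l,a=.025,r=.036,dz=-.016):
    b=hp(a,bar(l))-hp(a,[0,0,0]);h=np.arctan2(b[1],b[0])  # heading of -y end
    n=np.array([np.cos(h+np.pi/2),np.sin(h+np.pi/2),0])
    if n@[1,-1,0]<0:n=-n
    off=.020-.005*np.clip(l,0,1.4)/1.4
    return hp(a,np.array([-.125,0,.065])+r*bar(l))+n*off+[0,0,dz],h+np.pi
def toolM(h): # tool x down, y at heading h
    y=[np.cos(h),np.sin(h),0];x=[0,0,-1];return np.c_[x,y,np.cross(x,y)]
def sweep(o,ls):
    p=o["tool_pos"];R=toolR(o);h0=np.arctan2(R[1,1],R[0,1])
    for l in ls:
        q,h=pose(l);d=toolM(h0).T@(q-p)*100;t=(h0-h+np.pi)%(2*np.pi)-np.pi
        print(round(l,2),q.round(3),[1,*d.round(2).tolist(),round(np.degrees(t),1)]);p,h0=q,h
E
python3 - <<'E'
from h import *
from bench import robot
sweep(robot.get_obs(),np.arange(0,1.51,.1))
E
```

```text
0.0 [0.535 0.109 0.162] [1, 0.47, -0.03, -1.22, np.float64(0.6)]
0.1 [0.531 0.108 0.16 ] [1, 0.19, -0.13, -0.34, np.float64(4.8)]
0.2 [0.528 0.107 0.158] [1, 0.19, -0.12, -0.35, np.float64(4.9)]
0.3 [0.524 0.107 0.156] [1, 0.18, -0.11, -0.35, np.float64(5.0)]
0.4 [0.52  0.107 0.155] [1, 0.17, -0.1, -0.35, np.float64(5.2)]
0.5 [0.517 0.107 0.153] [1, 0.16, -0.1, -0.36, np.float64(5.3)]
0.6 [0.513 0.108 0.151] [1, 0.15, -0.1, -0.36, np.float64(5.5)]
0.7 [0.509 0.109 0.15 ] [1, 0.14, -0.1, -0.37, np.float64(5.7)]
0.8 [0.506 0.11  0.149] [1, 0.12, -0.1, -0.38, np.float64(5.9)]
0.9 [0.502 0.112 0.148] [1, 0.1, -0.11, -0.38, np.float64(6.1)]
1.0 [0.499 0.115 0.147] [1, 0.09, -0.11, -0.39, np.float64(6.3)]
1.1 [0.496 0.117 0.146] [1, 0.07, -0.12, -0.39, np.float64(6.5)]
1.2 [0.493 0.12  0.146] [1, 0.05, -0.13, -0.4, np.float64(6.7)]
1.3 [0.49  0.123 0.146] [1, 0.03, -0.14, -0.4, np.float64(6.8)]
1.4 [0.487 0.127 0.145] [1, 0.01, -0.15, -0.41, np.float64(6.9)]
1.5 [0.485 0.13  0.146] [1, -0.01, -0.16, -0.37, np.float64(6.9)]
```

Call:
{"api": "carry_out", "payload": {"targets": [[1,0.1,0,-0.6,0],[1,0.1,0,-0.6,0],[1,0.2,-0.1,-0.3,5],[1,0.2,-0.1,-0.35,5],[1,0.2,-0.1,-0.35,5],[1,0.2,-0.1,-0.35,5],[1,0.1,-0.1,-0.35,5],[1,0,0,0,0]]}}

```text
time: 8.45
tool_pos: [0.5178, 0.1078, 0.1565]
ee_rot: [0.427, 1.567, -0.024]
wrist_force: [3.2, 0.1, -0.6]
width: 0.0008
```

Run:
```python
from h import *
from bench import robot
o=robot.get_obs();print(o["tool_pos"].round(4),o["wrist_force"].round(1));sweep(o,np.arange(.6,1.51,.1))
```

```text
[0.5178 0.1078 0.1565] [ 3.2  0.1 -0.6]
0.6 [0.513 0.108 0.151] [1, 0.5, -0.22, -0.45, np.float64(6.4)]
0.7 [0.509 0.109 0.15 ] [1, 0.14, -0.1, -0.37, np.float64(5.7)]
0.8 [0.506 0.11  0.149] [1, 0.12, -0.1, -0.38, np.float64(5.9)]
0.9 [0.502 0.112 0.148] [1, 0.1, -0.11, -0.38, np.float64(6.1)]
1.0 [0.499 0.115 0.147] [1, 0.09, -0.11, -0.39, np.float64(6.3)]
1.1 [0.496 0.117 0.146] [1, 0.07, -0.12, -0.39, np.float64(6.5)]
1.2 [0.493 0.12  0.146] [1, 0.05, -0.13, -0.4, np.float64(6.7)]
1.3 [0.49  0.123 0.146] [1, 0.03, -0.14, -0.4, np.float64(6.8)]
1.4 [0.487 0.127 0.145] [1, 0.01, -0.15, -0.41, np.float64(6.9)]
1.5 [0.485 0.13  0.146] [1, -0.01, -0.16, -0.37, np.float64(6.9)]
```

Contact reads 3.2 N, consistent with the 0.1 N m of friction. I'll carry on.

Call:
{"api": "carry_out", "payload": {"targets": [[1,0.4,-0.2,-0.45,6],[1,0.2,-0.1,-0.4,6],[1,0.1,-0.1,-0.4,6],[1,0.1,-0.1,-0.4,6],[1,0.1,-0.1,-0.4,6],[1,0.1,-0.1,-0.4,6.5],[1,0,0,0,0]]}}

```text
time: 9.15
tool_pos: [0.4969, 0.1144, 0.1448]
ee_rot: [0.145, 1.561, -0.945]
wrist_force: [5.7, -6.8, -6.7]
width: 0.0003
```

Run:
```python
from h import *
from bench import robot
o=robot.get_obs();print(o["tool_pos"].round(4),o["wrist_force"].round(1));sweep(o,np.arange(1.2,1.51,.1))
s=robot.snapshot("wrist");i=s["image"][150:400,180:420,::-1];i=cv2.resize(i,None,fx=2,fy=2)
s=robot.snapshot("side");j=cv2.resize(s["image"][120:220,230:300,::-1],None,fx=4,fy=5,interpolation=2)
cv2.imwrite("pics/w4.png",cv2.hconcat([i,j]))
```

```text
[0.4969 0.1144 0.1448] [ 5.7 -6.8 -6.7]
1.2 [0.493 0.12  0.146] [1, -0.1, -0.12, -0.71, np.float64(7.2)]
1.3 [0.49  0.123 0.146] [1, 0.03, -0.14, -0.4, np.float64(6.8)]
1.4 [0.487 0.127 0.145] [1, 0.01, -0.15, -0.41, np.float64(6.9)]
1.5 [0.485 0.13  0.146] [1, -0.01, -0.16, -0.37, np.float64(6.9)]
```

View pics/w4.png

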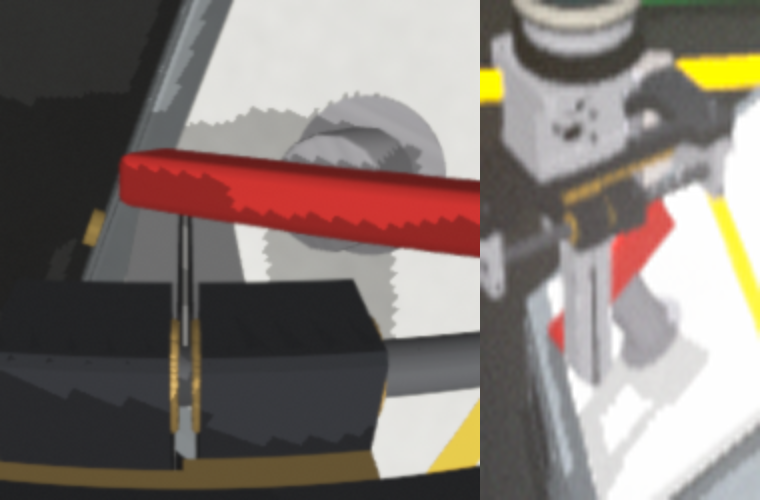

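The bar is about two thirds turned and the fingers still bear on its low end (contact near (185,210) in the crop). I'll keep turning to the end stop.

Call:
{"api": "carry_out", "payload": {"targets": [[1,0,-0.1,-0.5,7],[1,0,-0.1,-0.4,7],[1,0,-0.1,-0.4,7],[1,0,-0.1,-0.3,6],[1,0,0,0,0],[1,0,0,0,0]]}}

```text
time: 9.85
tool_pos: [0.4849, 0.1263, 0.1429]
ee_rot: [-0.297, 1.559, -1.857]
wrist_force: [2.1, -12.1, -9.5]
width: 0.0001
```

Run:
```python
from h import *
from bench import robot
o=robot.get_obs();print(o["tool_pos"].round(4),o["wrist_force"].round(1));print(toolR(o).round(2));sweep(o,np.arange(1.4,1.61,.1))
```

```text
[0.4849 0.1263 0.1429] [  2.1 -12.1  -9.5]
[[-0.    1.    0.01]
 [-0.01  0.01 -1.  ]
 [-1.   -0.    0.01]]
1.4 [0.487 0.127 0.145] [1, -0.25, 0.25, -0.07, np.float64(-6.1)]
1.5 [0.485 0.13  0.146] [1, -0.01, -0.16, -0.37, np.float64(6.9)]
1.6 [0.484 0.134 0.146] [1, -0.03, -0.18, -0.37, np.float64(6.8)]
```

Call:
{"api": "carry_out", "payload": {"targets": [[1,0,0,-0.2,-3],[1,0,0,-0.2,-3],[1,0,0,0,0],[1,0,0,0,0]]}}

```text
time: 10.25
tool_pos: [0.4858, 0.1274, 0.1429]
ee_rot: [-0.197, 1.553, -1.655]
wrist_force: [5.6, -19.7, -8.4]
width: 0.0006
```

Call:
{"api": "carry_out", "payload": {"targets": [[1,0,0,-0.2,0],[1,0,0,0,0],[1,0,0,0,0]]}}

```text
time: 10.55
tool_pos: [0.4857, 0.1275, 0.143]
ee_rot: [-0.175, 1.549, -1.634]
wrist_force: [5.5, -24.9, -8.2]
width: 0.0005
```

The TCP has stopped at the pose predicted for 1.4 rad while the force keeps rising, so this is the end stop. I'll back off and check.

Call:
{"api": "carry_out", "payload": {"targets": [[1,0,0,1,0],[1,0,0,2,0],[1,-1,0,2,0],[1,-4,0,3,0],[1,-4,0,4,0],[1,-4,0,4,0],[1,-3,0,4,0],[1,0,0,4,0],[1,0,0,4,0],[1,0,0,4,0],[1,0,0,0,0],[1,0,0,0,0]]}}

```text
time: 11.75
tool_pos: [0.521, -0.1708, 0.2961]
ee_rot: [-2.846, 1.57, 1.983]
wrist_force: [0.4, -0.3, -0.5]
width: 0.0006
```

Run:
```python
from h import *
from bench import robot
o=robot.get_obs();print(o["time"],o["tool_pos"].round(4),o["wrist_force"].round(1))
s=robot.snapshot("top");t=s
g=np.array([-.125,0,.076]);w,r=masks(s)
R=largest(r,(160,140,300,270));(cx,cy),wh,an=cv2.minAreaRect(R);print("red",cx,cy,wh,an)
for l in(1.2,1.3,1.4):
  P2=proj(s,[hp(.01,g+.05*bar(l)),hp(.01,g-.05*bar(l))]);d=P2[1]-P2[0];print(l,P2.round(1).tolist(),np.degrees(np.arctan2(d[1],d[0])))
im=cv2.resize(s["image"][130:300,110:350,::-1],None,fx=2,fy=2,interpolation=2)
s=robot.snapshot("side");j=cv2.resize(s["image"][120:290,210:350,::-1],None,fx=2,fy=2,interpolation=2)
cv2.imwrite("pics/c5.png",cv2.hconcat([im,j]))
```

```text
11.75 [ 0.521  -0.1708  0.2961] [ 0.4 -0.3 -0.5]
red 233.83302307128906 230.78988647460938 (37.6522216796875, 5.311576843261719) 80.13418579101562
1.2 [[240.5, 249.5], [227.9, 215.9]] -110.6098685166509
1.3 [[238.6, 249.9], [229.9, 215.5]] -104.18513195434049
1.4 [[236.6, 250.2], [231.9, 215.2]] -97.65409583514267
```

View pics/c5.png

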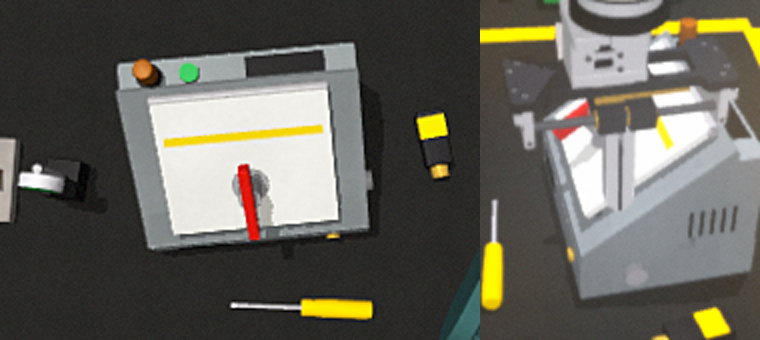

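The bar runs (244,166)–(254,238) in the crop, parallel to the hatch sides. The hatch is flush, and the indicator, module and driver are where they were. The bar's image angle (-99.9°) gives a latch angle of about 1.37 rad. I'll hand it in.

```bash
python3 -c "
from bench import robot
print(robot.close_job())"
```

```text
the job is handed in; nothing more can be done
None
```

I swung the hatch down onto its gasket, turned the T-handle clockwise to its end stop, backed the arm clear and handed the job in at about 12 s. No verdict was reported.

- **Hatch:** I pressed it down with closed fingertips beside the handle until the gasket pushed back with about 9 N. In the last top picture it lies flush. I did not measure its final angle. That it is drawn tight (below 0.016 rad) is inferred from the handle reaching its stop.
- **Latch:** I swept the handle's near end round with the closed fingers. At the end the fingers stopped moving while the force rose from 20 to 25 N. After release, the handle's angle in the top picture reads about 1.37 rad of 1.4, so it did not spring back.
- **Bystanders:** The indicator, module and driver look unmoved by eye in the last pictures. I did not measure their positions.
- **Robot:** After backing off, the wrist force read close to zero with the gripper well clear of the enclosure.
- **One disagreement:** With the hatch just shut, the handle's end showed about 5 mm further uphill than my model predicted. I approached from further uphill to allow for it, and it did not affect the turn.

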